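Find the release notch of a board clamp by touch and press it

ROBOT

A 7-joint arm with a two-finger parallel gripper is mounted at the origin on the work surface. World frame = base frame: x ahead of the robot, y to its left, z up, the work surface at z = 0. Lengths are in m, angles in rad, forces in N, time in s.
With the tool pointing down it reaches from about 0.35 to 0.9 m from the base axis. Payload 8.1 kg.
Tool frame: the origin (TCP) lies on the centre line of the jaws, within the pads' length; the fingertips stand 17 mm ahead of it and the grasp point (between the pads) lies 2 mm behind it; z points along the fingers, y is the direction in which the jaws open and shut (so a half turn about z gives the same grasp; the last joint's range is limited). The gripper opens to 92 mm and grips with 3 to 60 N. Pads are 19 mm wide; open, the fingers measure 130 mm over their backs; the gripper's body (75 mm by 190 mm) begins 47 mm behind the grasp point.
Start: joints at [-1.375, 0.434, 0.025, 1.573, -0.012, 1.134, -0.075], TCP at [0.184, 0.597, 0.244] pointing down, gripper open.
Joint ranges: [-2.62, 2.62], [-0.44, 2.09], [-1.27, 1.32], [0.08, 2.57], [-1.32, 4.46], [0.12, 2], [-2.74, 2.74]. Speed limits (rad/s): [2.22, 2.22, 3.01, 3.01, 3.14, 3.14, 3.14].

INTERFACE

Orientations are given as a rotation vector (axis times angle).
In Python, from cell import arm gives the robot as it stands.
- The arm moves only by the shell command python3 -m creep 'ROWS' [FORCE]. ROWS is JSON, a list that holds one entry, the list of rows, each a list of 7 numbers: the shift along the world's x, y, z in cm, then the turn, a rotation vector about the world's x, y, z in degrees, then the opening, from -1 (shut) to 1 (fully open), so that 0 is half open. In form: [[[tx, ty, tz, ax, ay, az, jaw], ...]]. A call has 1 to 5 rows; each row is the pose to reach, as a shift and turn from the pose commanded when the call began; what a row does not reach only later rows make up. A row lasts 1/10 s, in which the tool goes at most 50 mm and 8.59 degrees, less where a joint would pass 70% of its speed; a pose out of reach is approached as far as the arm can. A call with a gripper value outside its range is refused whole. The fingers move at their own pace and stop on an object; FORCE is the grip in N (left out, the last holds). Time passes only in rows, so rows that repeat a pose let the fingers close. It gives the time, the measured TCP pose, the force and the opening at its end, in the units of the state.
- arm.observe(): the state, without advancing time (a new reading comes with each control period).
- arm.get_image(name): name is "scene" or "top" or "wrist"; returns the picture (480x640x3 uint8, red, green, blue); there is no depth.
- arm.camera_model(name): a dict with "vfov" (degrees; the focal length in pixels is half the picture's height over the tangent of half this angle, whatever the lens; pixels are square), "cx", "cy" (the principal point, pixels), "cam_to_world" (4x4, takes a point from camera to world coordinates); the wrist camera has in their place "T_tool_cam" (4x4, takes a point from camera to tool coordinates, whose origin is the TCP and whose axes are the flange's). Camera axes: x right, y down, z forward; pixel columns grow to the right and rows downward; lengths in m; the calibration is good to about 2 mm. The wrist camera is an equidistant fisheye: a pixel r from the principal point sees the ray r / f radians off the axis. A picture is of the moment at which its call begins: read the wrist's pose just before it. camera_model takes no time and is no camera call.
- arm.sign_off(): hands the job in, once; it reports no verdict.
The state is a dict: "clock": time; "joints": joint angles; "dq": joint speeds; "joint_efforts": joint torques, N m; "position": TCP position; "ee_rot": TCP orientation; "force": force on the tool from outside, world axes, zero at the start; "ft_torque": the same for the moment, N m; "width": opening from 0.0 (shut) to 1.0 (fully open).
Only numpy, scipy, OpenCV 4.12 (cv2) and the standard library are available. Lean on these libraries where they do the work, as an engineer would, in place of code of your own. Each camera call takes 0.05 s, during which the arm holds its last target.

TASK

Release the circuit board clamp. With the gripper shut, touch the yellow mark on the clamp's raised blue front edge, feel along the edge from there with the fingertips until you find the notch in it, and press the blue catch inside the notch all the way down, so that the clamp's jaw opens; then take the hand away. Leave the board lying in the clamp and do not move the bottle, the tin or the carton.

Things in the scene. Friction and masses are not known exactly. Their poses are not given: they have to be found in the camera images.
- clamp: Board clamp fixed to the bench: white base 205 (x) by 330 (y) by 30 mm high, origin under its centre, own -x towards the robot (yaw up to 0.3). A raised blue edge 15 mm wide runs along its whole front, centre line own x = -90 mm, level top 50 mm above the bench, rigid. The base is clear behind it to own x = -45; then come two blue jaws, tops 50 mm above the bench, the board between.
- edge_start (a point): Centre of the 30 mm long yellow mark on the edge's top, at the left end as the robot sees it (clamp's own x -90, y +100, 50 mm above the bench). Axes as the clamp's. One notch, 38 mm long (along y), is cut right across the edge at an unknown place: its centre lies 55 to 145 mm from this point towards own -y (own y +45 to -45).
- edge_end (a point): Unmarked point on the edge's top near its other end (clamp's own x -90, y -100, 50 mm above the bench). The notch lies between edge_start and here; a line between them follows the edge's centre.
- catch (a joint): Travel of the blue catch that fills the notch's floor, m: 0 up (its top 5 mm below the edge's top), 0.007 fully down (12 mm below). Slides straight down, resists with about 5 N, and stays where it is left.
- jaw (a joint): How far the clamp's far jaw has opened, m: 0 closed, 0.014 fully open. Linked to the catch: it moves away from the board, towards the clamp's own +x, twice as far as the catch goes down.
- board: Loose green circuit board, 100 (x) by 130 (y) by 3 mm with low components (up to 8 mm), lying between the jaws, 38 mm above the bench. Origin at the centre of its underside.
- spray: Loose small green bottle with white cap, 42 mm across, 95 mm high, standing to the left of the clamp. Origin at the centre of its underside.
- tin: Loose round orange tin with a pale lid, 56 mm across, 30 mm high, to the right of the clamp. Origin at the centre of its underside.
- carton: Loose white carton, 50 by 75 by 30 mm, to the right of the clamp and farther back. Origin at the centre of its underside.
There are look-alikes about, which are no part of the job. Of the things like the board, leave any that is brown or white; of the rest the smaller one is meant.

How it is judged:
By the outcome, as a careful person would: the job done as asked, in the order asked, and still so for the second after the job is handed in, with the robot touching nothing.
It also fails if it takes over 45 s, if anything falls off the work surface, if the arm or the gripper's body presses on something with over 40 N, if the wrist force passes 120 N, or if a joint passes its speed limit or range.

## Working session

There is one attempt and no reset: what is moved stays moved. The work goes in short steps, Python scripts to look and compute and a shell command to move; the robot and the scene stay as the last step left them, time stands still between calls to the robot, and variables do not carry over. Pictures are saved under pics/ and viewed, and the job is handed in when it is done.

```bash
mkdir -p pics; ls; python3 - <<'E'
from cell import arm
import cv2
s=arm.observe();print(s)
for n in ("scene","top"):
    cv2.imwrite(f"pics/{n}0.png",cv2.cvtColor(arm.get_image(n),cv2.COLOR_RGB2BGR)); print(arm.camera_model(n))
E
```

```text
pics
{'clock': 0.0, 'joints': array([-1.37459253,  0.43524088,  0.02498363,  1.57412479, -0.01160588,
        1.13403425, -0.07512292]), 'dq': array([ 0.00048274, -0.00058604, -0.00155974,  0.00018887,  0.00122738,
       -0.00093945,  0.00033337]), 'joint_efforts': array([-2.61732042e-03, -6.67859888e+01,  9.83480997e-01, -3.14461827e+01,
       -6.08221767e-02,  4.30641964e-02,  1.39301678e-04]), 'position': array([0.18389338, 0.59679652, 0.24292327]), 'ee_rot': array([-4.67764264e-01, -3.10647288e+00,  2.60614979e-03]), 'force': array([-0.15489958, -0.20411711, -0.50738598]), 'ft_torque': array([-0.02302974, -0.00471157, -0.04994959]), 'width': 1.0013940541646682}
{'vfov': 43.18297796462363, 'cx': 321.29702536819633, 'cy': 241.70681687369364, 'cam_to_world': array([[ 0.18237626,  0.79182259, -0.58288583,  1.30021258],
       [ 0.98308032, -0.13654778,  0.1220975 , -0.1334512 ],
       [ 0.01708779, -0.59529127, -0.80332827,  1.12769177],
       [ 0.        ,  0.        ,  0.        ,  1.        ]])}
{'vfov': 53.46267557251179, 'cx': 325.12219056538277, 'cy': 239.22322630811271, 'cam_to_world': array([[-0.00643783, -0.99426803,  0.10672224,  0.42108086],
       [-0.99990769,  0.00512364, -0.01258382,  0.04357284],
       [ 0.01196488, -0.1067934 , -0.99420924,  1.04192124],
       [ 0.        ,  0.        ,  0.        ,  1.        ]])}
```

View pics/top0.png

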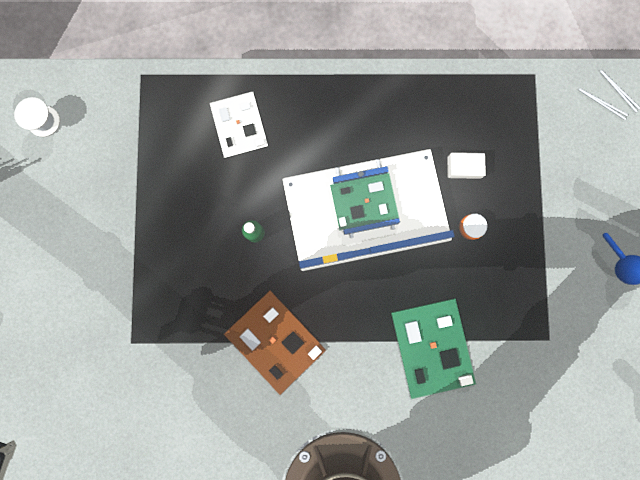

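View pics/scene0.png

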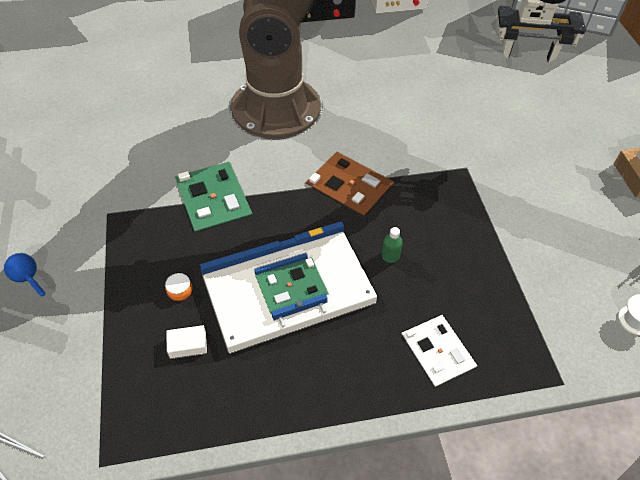

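The top picture shows the clamp at about (367,210), the yellow mark at (330,259), the bottle at (252,231), the tin at (474,227) and the carton at (466,165). There are four boards: brown (275,343), white (239,125), large green (433,348) and the smaller green one in the clamp (365,200). The last is the one meant. I'll enlarge the edge next.

```bash
python3 - <<'E'
import cv2
a=cv2.imread("pics/top0.png")[140:280,275:465]; cv2.imwrite("pics/topc.png",cv2.resize(a,None,fx=4,fy=4,interpolation=cv2.INTER_CUBIC))
a=cv2.imread("pics/scene0.png")[215:355,190:385]; cv2.imwrite("pics/scenec.png",cv2.resize(a,None,fx=4,fy=4,interpolation=cv2.INTER_CUBIC))
E
```

```text
(no output)
```

View pics/topc.png

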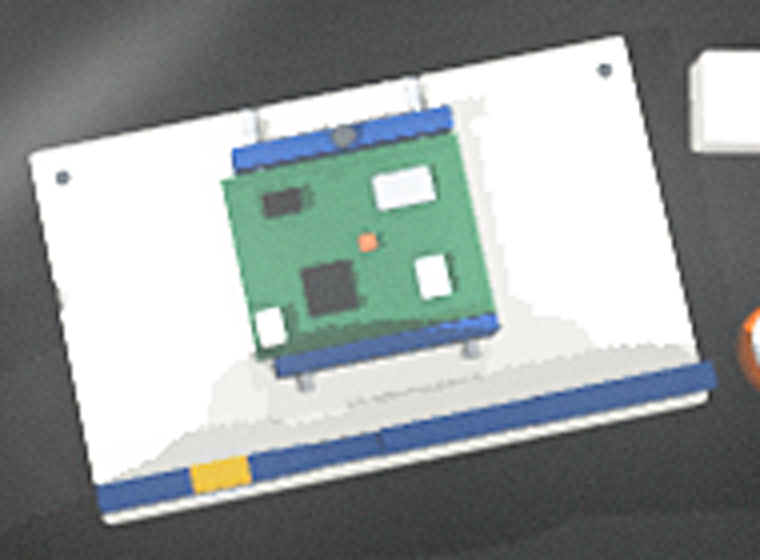

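View pics/scenec.png

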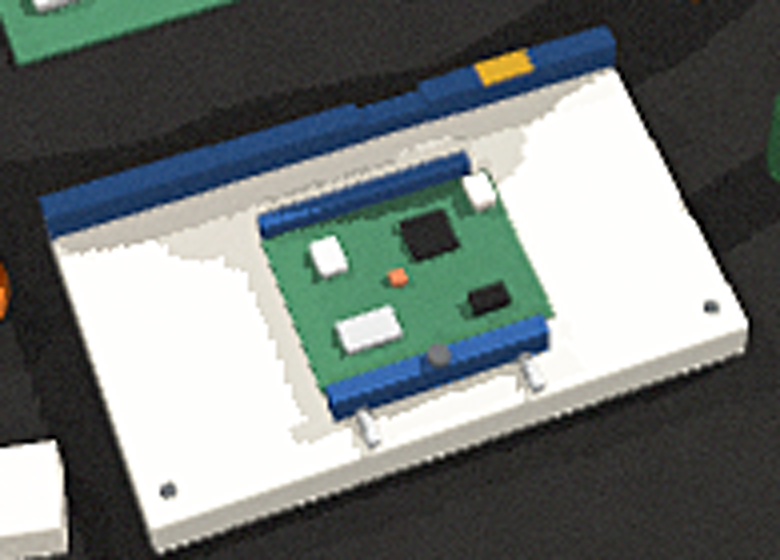

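The scene crop shows a dip in the edge at crop x 357–420, to the right of the yellow mark from the robot's side. The top crop shows one step near (380,440). I'll compute positions from both.

```bash
cat > h.py <<'E'
import numpy as np
from cell import arm
def ray(n,u,v):
    c=arm.camera_model(n);f=240/np.tan(np.radians(c["vfov"]/2));T=c["cam_to_world"]
    return T[:3,3],T[:3,:3]@np.array([(u-c["cx"])/f,(v-c["cy"])/f,1])
def onz(n,u,v,z=.05):
    o,d=ray(n,u,v);return o+d*(z-o[2])/d[2]
E
python3 - <<'E'
from h import *
t=lambda x,y:(275+x/4,140+y/4)
s=lambda x,y:(190+x/4,215+y/4)
for n,p in [("mark",t(220,475)),("Lend",t(99,499)),("Rend",t(714,377)),("step",t(382,440))]: print("top",n,onz("top",*p).round(4))
for n,p in [("mark",s(504,69)),("nA",s(420,88)),("nB",s(357,110))]: print("scene",n,onz("scene",*p).round(4))
o1,d1=ray("top",*t(220,475));o2,d2=ray("scene",*s(504,69))
k=np.linalg.lstsq(np.c_[d1,-d2],o2-o1,rcond=None)[0];print(o1+k[0]*d1,o2+k[1]*d2)
a,b=onz("top",*t(99,499)),onz("top",*t(714,377));d=b-a
print(np.linalg.norm(d),"yaw",np.arctan2(-d[0]*-1,-d[1]*1)if 0 else np.arctan2(d[0],-d[1]))
E
```

```text
top mark [0.4866 0.0211 0.05  ]
top Lend [0.4744 0.0841 0.05  ]
top Rend [ 0.5367 -0.239   0.05  ]
top step [ 0.5044 -0.0637  0.05  ]
scene mark [0.4903 0.0235 0.05  ]
scene nA [ 0.4955 -0.0249  0.05  ]
scene nB [ 0.5046 -0.0615  0.05  ]
[0.48681731 0.02102517 0.04616074] [0.48743589 0.02403077 0.04613352]
0.3291117453508106 yaw 0.19033274074833542
```

The edge measures 329 mm (330 expected), with yaw about 0.19. The mark is at about (0.4875, 0.022), 64 mm from the end (65 expected). By sight the notch is about 48–86 mm from the mark. I'll turn the tool's jaw axis across the edge (−62° about z), shut the gripper and fly over the mark.

```bash
python3 -m creep '[[[2,-3.8,0,0,0,-4,-1],[4,-7.6,0,0,0,-8,-1],[6,-11.4,0,0,0,-12,-1],[8,-15.2,0,0,0,-16,-1],[10,-19,0,0,0,-20,-1]]]' 20 && python3 -m creep '[[[2,-3.8,0,0,0,-4,-1],[4,-7.6,0,0,0,-8,-1],[6,-11.4,0,0,0,-12,-1],[8,-15.2,0,0,0,-16,-1],[10,-19,0,0,0,-20,-1]]]' && python3 -m creep '[[[2,-3.8,0,0,0,-4,-1],[4,-7.6,0,0,0,-8,-1],[6,-11.4,0,0,0,-12,-1],[8,-15.2,0,0,0,-16,-1],[10,-19,0,0,0,-20,-1]]]' && python3 -m creep '[[[0,0,-2,0,0,-2,-1],[0,0,-4,0,0,-2,-1],[0,0,-6,0,0,-2,-1],[0,0,-8,0,0,-2,-1],[0,0,-8,0,0,-2,-1]]]'
python3 - <<'E'
from cell import arm
import cv2
from scipy.spatial.transform import Rotation as R
s=arm.observe();print(s["clock"],s["position"],s["force"],s["width"],R.from_rotvec(s["ee_rot"]).as_matrix().round(3))
for n in ("top","scene","wrist"): cv2.imwrite(f"pics/{n}1.png",cv2.cvtColor(arm.get_image(n),cv2.COLOR_RGB2BGR))
E
```

```text
clock: 0.6
position: [0.2844, 0.4055, 0.2435]
ee_rot: [-1.004, -2.977, 0.001]
force: [1.0, -0.9, 0.7]
width: 0.611
clock: 1.1
position: [0.3844, 0.2156, 0.2437]
ee_rot: [-1.506, -2.757, -0.0]
force: [0.1, 0.9, -0.1]
width: 0.182
clock: 1.6
position: [0.4844, 0.0257, 0.2437]
ee_rot: [-1.962, -2.454, -0.0]
force: [1.0, 0.4, 0.0]
width: 0.009
clock: 2.1
position: [0.4822, 0.0271, 0.1616]
ee_rot: [-1.999, -2.42, 0.006]
force: [-0.4, -0.7, 1.1]
width: 0.003
2.1 [0.48217067 0.02712928 0.1615969 ] [-0.40765439 -0.73762509  1.05577853] 0.0033515034338406514 [[-0.189  0.982 -0.005]
 [ 0.982  0.189 -0.001]
 [-0.    -0.005 -1.   ]]
```

```bash
python3 - <<'E'
import cv2
a=cv2.imread("pics/scene1.png")[170:310,190:385]; cv2.imwrite("pics/scenec1.png",cv2.resize(a,None,fx=4,fy=4,interpolation=cv2.INTER_CUBIC))
E
```

```text
(no output)
```

View pics/scenec1.png

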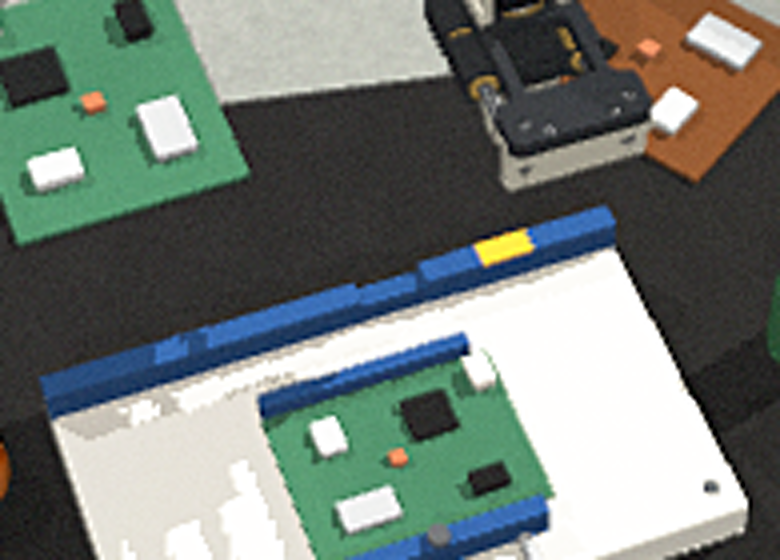

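View pics/wrist1.png

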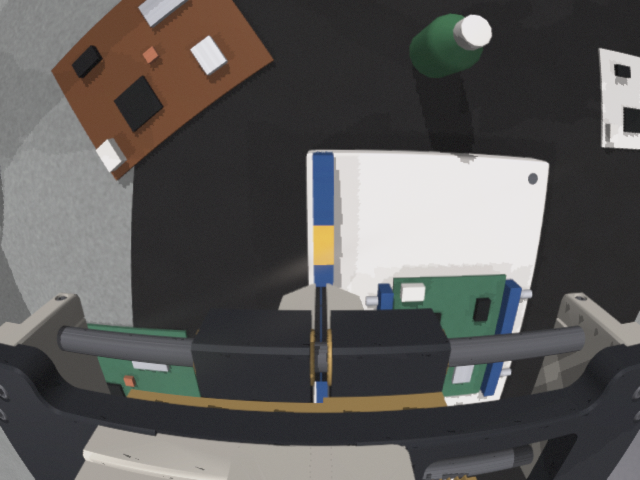

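The wrist picture shows the yellow mark at (324,245) and the shut fingers near column 320. In the scene crop the notch is clear at crop x 357–415. I'll refine the mark's position from the wrist view.

```bash
cat >> h.py <<'E'
from scipy.spatial.transform import Rotation as R
def wz(pos,rv,u,v,z=.05):
    c=arm.camera_model("wrist");f=240/np.tan(np.radians(c["vfov"]/2));T=c["T_tool_cam"]
    x,y=u-c["cx"],v-c["cy"];r=np.hypot(x,y);th=r/f
    d=np.array([np.sin(th)*x/r,np.sin(th)*y/r,np.cos(th)])
    M=R.from_rotvec(rv).as_matrix();o=np.array(pos)+M@T[:3,3];d=M@T[:3,:3]@d
    return o+d*(z-o[2])/d[2]
E
python3 - <<'E'
from h import *
s=arm.observe();p,r=s["position"],s["ee_rot"]
for n,u,v in [("mark",324,245),("markL",324,226),("markR",324,265),("Lend",323,154)]: print(n,wz(p,r,u,v).round(4))
E
```

```text
mark [0.4882 0.0229 0.05  ]
markL [0.4855 0.037  0.05  ]
markR [0.4912 0.0075 0.05  ]
Lend [0.4751 0.0873 0.05  ]
```

```bash
python3 -m creep '[[[0.6,-0.45,-2.5,0,0,0,-1],[0.6,-0.45,-5,0,0,0,-1],[0.6,-0.45,-7,0,0,0,-1],[0.6,-0.45,-8.4,0,0,0,-1],[0.6,-0.45,-8.8,0,0,0,-1]]]'; python3 -m creep '[[[0,0,-0.2,0,0,0,-1],[0,0,-0.3,0,0,0,-1],[0,0,-0.4,0,0,0,-1]]]'
```

```text
clock: 2.75
position: [0.49, 0.0229, 0.0755]
ee_rot: [-2.001, -2.422, 0.0]
force: [-0.6, 0.4, 0.4]
width: 0.008
clock: 3.05
position: [0.4907, 0.023, 0.0726]
ee_rot: [2.0, 2.421, 0.002]
force: [0.7, 0.1, -0.4]
width: 0.002
```

```bash
python3 -m creep '[[[-0.25,0,-0.2,0,0,0,-1],[-0.25,0,-0.3,0,0,0,-1],[-0.25,0,-0.4,0,0,0,-1]]]'; python3 -m creep '[[[0,0,-0.1,0,0,0,-1],[0,0,-0.15,0,0,0,-1]]]'
```

```text
clock: 3.35
position: [0.4874, 0.0229, 0.0678]
ee_rot: [-2.001, -2.422, -0.0]
force: [0.8, 0.7, 0.2]
width: 0.008
clock: 3.55
position: [0.4875, 0.0229, 0.0675]
ee_rot: [-2.001, -2.421, -0.002]
force: [-9.9, -0.2, 33.8]
width: 0.006
```

Touching the mark: 34 N at z 0.0675, which fits the 50 mm edge height. I'll ease off to a light touch, then slide along the edge, direction (0.189, −0.982).

```bash
python3 -m creep '[[[0,0,0.09,0,0,0,-1],[0,0,0.09,0,0,0,-1]]]'; python3 -m creep '[[[0.19,-0.98,0,0,0,0,-1],[0.19,-0.98,0,0,0,0,-1]]]';python3 -m creep '[[[0.19,-0.98,0,0,0,0,-1],[0.19,-0.98,0,0,0,0,-1]]]'
```

```text
clock: 3.75
position: [0.4877, 0.0228, 0.0677]
ee_rot: [2.001, 2.422, 0.001]
force: [-3.1, 0.4, 11.9]
width: 0.005
clock: 3.95
position: [0.4901, 0.0133, 0.0677]
ee_rot: [2.001, 2.422, 0.002]
force: [-1.7, 1.4, 10.4]
width: 0.007
clock: 4.15
position: [0.4921, 0.0034, 0.0677]
ee_rot: [2.001, 2.422, 0.003]
force: [-0.6, 0.0, 9.8]
width: 0.008
```

```bash
python3 -m creep '[[[0.19,-0.98,0,0,0,0,-1],[0.19,-0.98,0,0,0,0,-1]]]';python3 -m creep '[[[0.19,-0.98,0,0,0,0,-1],[0.19,-0.98,0,0,0,0,-1]]]';for i in 1 2; do python3 -m creep '[[[0.08,-0.39,0,0,0,0,-1],[0.08,-0.39,0,0,0,0,-1]]]';done
```

```text
clock: 4.35
position: [0.494, -0.0065, 0.0676]
ee_rot: [2.0, 2.422, 0.002]
force: [-0.0, 0.6, 7.2]
width: 0.001
clock: 4.55
position: [0.4956, -0.0171, 0.0673]
ee_rot: [2.001, 2.421, 0.001]
force: [1.4, -1.4, 2.7]
width: 0.002
clock: 4.75
position: [0.4961, -0.0198, 0.0673]
ee_rot: [-2.001, -2.422, -0.001]
force: [-0.9, 2.2, 5.3]
width: 0.003
clock: 4.95
position: [0.4969, -0.0235, 0.0673]
ee_rot: [-2.0, -2.422, -0.001]
force: [0.2, 2.2, 5.4]
width: -0.003
```

```bash
for i in 1 2; do python3 -m creep '[[[0.08,-0.39,0,0,0,0,-1],[0.08,-0.39,0,0,0,0,-1]]]';done
```

```text
clock: 5.15
position: [0.4977, -0.0275, 0.0673]
ee_rot: [-2.0, -2.422, -0.001]
force: [-0.2, 3.4, 4.8]
width: 0.008
clock: 5.35
position: [0.4984, -0.0319, 0.0671]
ee_rot: [2.001, 2.422, 0.0]
force: [0.9, 2.0, 3.3]
width: 0.005
```

```bash
python3 -m creep '[[[0.06,-0.29,-0.02,0,0,0,-1],[0.06,-0.29,-0.02,0,0,0,-1]]]';python3 -m creep '[[[0.06,-0.29,0,0,0,0,-1],[0.06,-0.29,0,0,0,0,-1]]]';python3 -m creep '[[[0.06,-0.29,0,0,0,0,-1],[0.06,-0.29,0,0,0,0,-1]]]'
```

```text
clock: 5.55
position: [0.4987, -0.0356, 0.0667]
ee_rot: [2.002, 2.421, -0.001]
force: [0.1, -0.9, 0.1]
width: 0.008
clock: 5.75
position: [0.4994, -0.0385, 0.0668]
ee_rot: [2.002, 2.421, -0.001]
force: [0.1, -0.4, -0.4]
width: 0.004
clock: 5.95
position: [0.5002, -0.0412, 0.0669]
ee_rot: [2.001, 2.421, -0.0]
force: [-0.3, 0.1, 1.2]
width: 0.004
```

The contact force vanished at y ≈ −0.0345, 58 mm along. That puts the tip fully over a gap with its near wall at about 48 mm and its centre at about 67 mm, which matches the pictures. I'll move 2 mm on and press down.

```bash
python3 -m creep '[[[0.04,-0.22,0,0,0,0,-1],[0.04,-0.22,-0.2,0,0,0,-1],[0.04,-0.22,-0.35,0,0,0,-1]]]';python3 -m creep '[[[0,0,-0.1,0,0,0,-1],[0,0,-0.2,0,0,0,-1],[0,0,-0.3,0,0,0,-1]]]'
```

```text
clock: 6.25
position: [0.5005, -0.0429, 0.0633]
ee_rot: [2.001, 2.422, 0.0]
force: [0.7, 0.2, 0.3]
width: 0.007
clock: 6.55
position: [0.5004, -0.0428, 0.0605]
ee_rot: [-2.001, -2.422, -0.0]
force: [-2.4, 0.0, 4.5]
width: 0.005
```

Through the gap: the tip met the catch's 5 N resistance about 5–6 mm down. I'll press on to the stop.

```bash
python3 -m creep '[[[0,0,-0.15,0,0,0,-1],[0,0,-0.3,0,0,0,-1],[0,0,-0.4,0,0,0,-1],[0,0,-0.45,0,0,0,-1],[0,0,-0.45,0,0,0,-1]]]';python3 -m creep '[[[0,0,-0.05,0,0,0,-1],[0,0,-0.1,0,0,0,-1]]]'
```

```text
clock: 7.05
position: [0.5004, -0.0428, 0.056]
ee_rot: [-2.001, -2.422, -0.0]
force: [-1.2, 0.1, 3.2]
width: 0.006
clock: 7.25
position: [0.5005, -0.0427, 0.0551]
ee_rot: [-2.001, -2.422, -0.0]
force: [-4.5, 1.5, 14.7]
width: 0.006
```

```bash
python3 -m creep '[[[0,0,-0.03,0,0,0,-1],[0,0,-0.07,0,0,0,-1],[0,0,-0.07,0,0,0,-1]]]'
```

```text
clock: 7.55
position: [0.5006, -0.0427, 0.0551]
ee_rot: [-2.001, -2.422, -0.001]
force: [-5.2, 2.4, 18.5]
width: 0.007
```

```bash
python3 -m creep '[[[0,0,-0.03,0,0,0,-1],[0,0,-0.03,0,0,0,-1],[0,0,-0.03,0,0,0,-1]]]'; python3 -m creep '[[[0,0,1,0,0,0,-1],[0,0,3,0,0,0,-1],[0,0,6,0,0,0,-1],[0,0,9,0,0,0,-1],[0,0,12,0,0,0,-1]]]' ; python3 -m creep '[[[-2,4,1,0,0,0,-1],[-4,8,2,0,0,0,-1],[-6,12,2,0,0,0,-1],[-8,16,2,0,0,0,-1],[-8,16,2,0,0,0,-1]]]'
python3 - <<'E'
from cell import arm
import cv2
for n in ("top","scene"):
    im=cv2.cvtColor(arm.get_image(n),cv2.COLOR_RGB2BGR); cv2.imwrite(f"pics/{n}2.png",im)
cv2.imwrite("pics/sc2.png",cv2.resize(im[215:355,190:385],None,fx=4,fy=4,interpolation=cv2.INTER_CUBIC))
E
```

```text
clock: 7.85
position: [0.5006, -0.0427, 0.055]
ee_rot: [-2.001, -2.422, -0.002]
force: [-6.0, 1.5, 22.8]
width: 0.004
clock: 8.35
position: [0.5004, -0.0431, 0.1751]
ee_rot: [2.001, 2.421, -0.001]
force: [0.5, 0.7, -0.0]
width: 0.002
clock: 8.85
position: [0.418, 0.1223, 0.1939]
ee_rot: [-1.99, -2.429, -0.001]
force: [0.8, -0.5, -0.1]
width: 0.007
```

View pics/sc2.png

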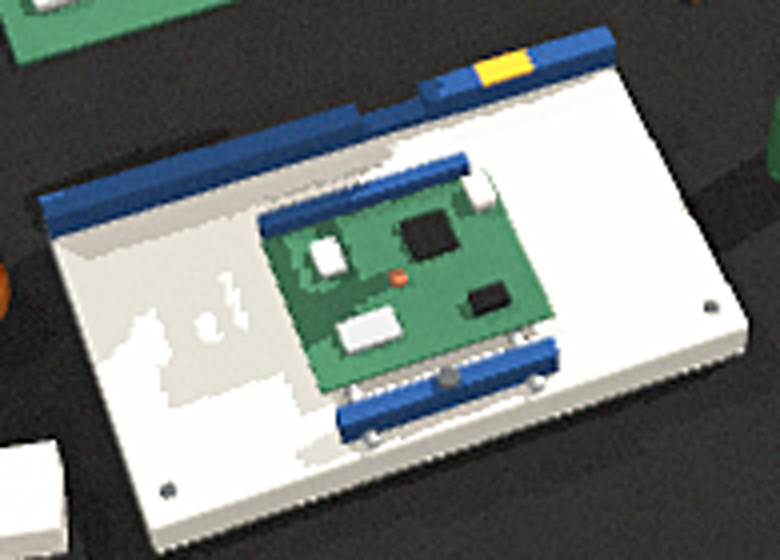

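View pics/top2.png

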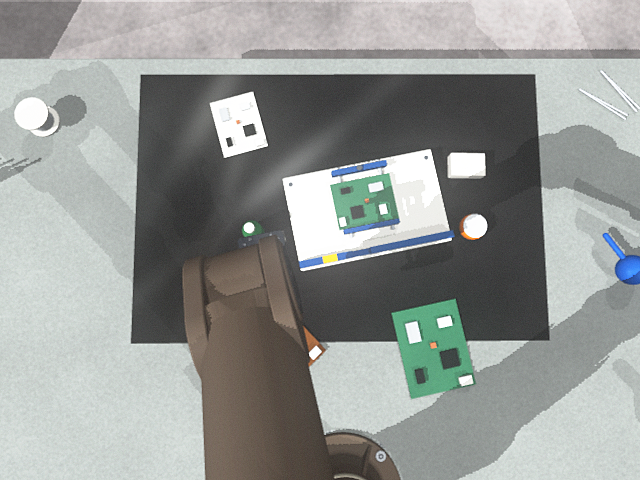

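The jaw has opened: its knob went from crop (438,355) to (447,378). The catch lies deeper, the board is still in place, and the bottle (250,230), tin (474,227) and carton (466,165) are unmoved. I'll check the opening, then hand in.

```bash
python3 - <<'E'
from h import *
s=lambda x,y:(190+x/4,215+y/4)
d=onz("scene",*s(447,378),.05)-onz("scene",*s(438,355),.05);print(d,np.linalg.norm(d))
import cv2
for n in("scene","top"):
    a,b=[cv2.imread(f"pics/{n}{i}.png") for i in(0,2)]
    for nm,(x,y) in ({"tin":(178,287),"carton":(187,342),"spray":(392,245)} if n=="scene" else {"tin":(474,227),"carton":(466,165)}).items():
        print(n,nm,cv2.phaseCorrelate(*[cv2.cvtColor(i[y-25:y+25,x-25:x+25],cv2.COLOR_BGR2GRAY).astype("f4") for i in(a,b)]))
st=arm.observe();print(st["clock"],st["force"],abs(st["dq"]).max())
E
```

```text
[0.01419554 0.00233138 0.        ] 0.014385714355534238
scene tin ((0.1293336727766743, -0.11802259385309455), 0.8984596548080445)
scene carton ((0.020797751673899967, 0.018631696273505582), 0.8966961547851563)
scene spray ((-0.003436431971913123, -0.04671974333345119), 1.0330282585144044)
top tin ((0.15221459638137702, 2.854959283382641e-05), 0.9175179252624511)
top carton ((0.04573994514267099, -0.008905921354454449), 0.9241442302703857)
8.95 [ 0.25826765 -1.64797474  0.59643604] 0.040336229734716164
```

```bash
python3 -c "
from cell import arm
arm.sign_off()"
```

```text
the job is handed in; nothing more can be done
```

The clamp is released: its jaw is open and the board is still lying in it. I handed the job in at about 9 s.

- **Feeling for the notch:** With the gripper shut, I touched the yellow mark and slid along the edge. The contact force vanished about 58 mm along. That put the notch's centre at about 67 mm from the mark, which agrees with the pictures.
- **Pressing the catch:** I pressed the catch until it stopped, 12 mm below the edge's top. It resisted with 3–5 N on the way down and about 23 N at the stop. I then took the hand up and away.
- **Final checks:** The far jaw moved about 14.4 mm in the scene picture, against 14 mm for fully open. The bottle, tin and carton shifted less than 0.2 pixel, and the robot was touching nothing.
- **Harder than intended:** The first touch on the mark briefly reached 34 N at the fingertips, so I eased off to about 12 N before sliding.
- **Not checked:** I didn't feel for the notch's far wall.

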